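Set a cam-locked length stop to a sample piece

TASK

Set the length stop of the bench fence to the sample piece of moulding that lies on it: lift the stop's cam lever to free it, slide the stop along the fence until the sample is caught with no play between the stop and the fixed wooden end stop, then press the lever fully down again so that the stop is locked there. Leave the sample lying flat along the fence, and do not knock away the pencil or the tape measure beside it.

Things in the scene. Friction and masses are not known exactly. Their poses are not given: they have to be found in the camera images.
- stop_fence: Length-stop fence, screwed down. Origin: centre of the underside of its plywood base, 110 x 300 x 18 mm; y runs along the fence from the fixed end stop to the sliding stop, x from the work side to the back. Aluminium fence at x 22..50 mm, its top 58 mm above the bench; the work lies on the base against its face. The hardwood end stop's face is at y = -130 mm, its top 50 mm above the bench.
- sample: Loose straight piece of pale cove moulding, 170 mm long (its x), 49 wide, 28 high, about 0.1 kg, square ends. Origin: centre of its underside. It lies on the base along the fence, about 1 mm off it and 4 to 14 mm short of the end stop; when it touches the end stop its origin is at y = -45 mm of the fence's frame. The sliding stop may push it there.
- stop (a joint): Sliding stop: aluminium saddle astride the fence, 40 mm long, with a block in front (42 mm deep, top 54 mm above the bench). Value in m: how far it has slid towards the end stop (-y of the fence), 0 to 0.100; it starts at 0.003 to 0.048. The space between its face and the end stop is 0.240 minus the value: 0.070 suits the 170 mm sample. Free, it slides with about 2 N; locked, it holds over 50 N.
- stop_face (a point): Centre of the sliding stop's steel face, which meets the sample's end; 20 mm towards the end stop from the stop's middle.
- lever_hinge (a point): Middle of the cam lever's pivot, 80 mm above the bench, over the middle of the fence and of the stop; it moves with the stop. The pivot's line runs along the fence (its y). Two ears beside it, 37 mm over their outer faces, reach 93 mm above the bench.
- cam_lever (a joint): Cam lever, rad. 0 = fully down, stop locked: it points to the work side (-x of the fence), 10 degrees above level. It swings up and back over the fence: upright at 1.40, at most 1.75. Above 0.85 the stop is quite free; below, the cam bites harder and harder down to 0. It stays where it is left; turning it takes 3 to 5 N at the grip point. It starts at 0 to 0.04.
- lever_grip (a point): Grip point on the lever's black bar, 78 mm from the pivot. The bar is 16 mm wide along the fence, 13 mm thick, and reaches from 32 to 100 mm from the pivot. Lever down: 93 mm above the bench, clear of the stop's block. Pinched from above, fingers closing along the fence, it can turn between the pads, and it can pull the free stop along.
- carpenter_pencil: Carpenter's pencil, 174 mm, lying on the bench just behind the fence; a bystander.
- tape_measure: Tape measure, 36 x 87 x 64 mm, standing on the bench to the right of the fence near the bench's front edge; a bystander.

How it is judged:
By the outcome, as a careful person would: the job done as asked, in the order asked, and still so for the second after the job is handed in, with the robot touching nothing.
It also fails if it takes over 42 s, if anything falls off the work surface, if the arm or the gripper's body presses on something with over 40 N, if the wrist force passes 120 N, or if a joint passes its speed limit or range.

ROBOT

A 7-joint arm with a two-finger parallel gripper is mounted at the origin on a cart in front of the work surface, level with it; the furniture and walls round the work are solid. World frame = base frame: x ahead of the robot, y to its left, z up, the work surface at z = 0. Lengths are in m, angles in rad, forces in N, time in s.
With the tool pointing down it reaches from about 0.425 to 0.925 m from the base axis. Payload 6.8 kg.
Tool frame: the origin (TCP) lies where the fingers leave the gripper's body, on its centre line; the fingertips stand 73 mm ahead of it and the grasp point (between the pads) lies 54 mm ahead of it; z points along the fingers, y is the line along which they close (so a half turn about z gives the same grasp; the last joint's range is limited). The gripper opens to 85 mm and grips with 20 to 120 N. Pads are 22 mm wide; open, the fingers measure 114 mm over their backs; the gripper's body (76 mm by 85 mm) begins 54 mm behind the grasp point. The pads swing forward as they close: fully open they stand 13 mm farther back than shut.
Start: joints at [-1.337, 0.477, 0.022, 1.555, -0.011, 1.109, -0.083], TCP at [0.226, 0.636, 0.304] pointing down, gripper open.
Joint ranges: [-2.96, 2.96], [-0.34, 2.1], [-1.41, 1.46], [0.24, 2.44], [-1.37, 4.51], [0.17, 1.92], [-2.96, 2.96]. Speed limits (rad/s): [2.39, 2.39, 3.14, 3.14, 3.14, 3.14, 3.14].

INTERFACE

Orientations are given as a rotation vector (axis times angle).
In Python, from bench import r, eyes, probe_bus, hand_in gives the robot as it stands (r), with the cameras (eyes), the job as plain functions and the readings (probe_bus).
- The arm moves only by the shell command python3 drive.py 'ROWS' [OPENING] [FORCE]. ROWS is a JSON list of rows, 1 to 5 of them, each of 6 numbers: dx, dy, dz in parts of the range, where 1.0 means 20 cm, then a rotation vector rx, ry, rz in fractions of the full range, 1 being 2 pi rad; each row is the pose to reach, as a shift and turn from the pose commanded when the command began, along the tool's axes at that moment; what a row does not reach only later rows make up. A row lasts 1/10 s, in which the tool goes at most 0.05 m and 0.15 rad, less where a joint would pass 70% of its speed; a pose out of reach is approached as far as the arm can. OPENING is the finger opening in m, set as the command begins (- or left out keeps the last). The fingers move at their own pace and stop on an object; FORCE is the grip in N (left out, the last holds). Time passes only in rows, so rows that do not move let the fingers close. It prints the time, the measured TCP pose, the force, the opening and the grip force at its end. Shift and turn numbers lie between -1 and 1, and a call with a number outside is refused. Input that does not fit is refused with a message, and nothing moves.
- probe_bus.get_obs(): the state, without advancing time (a new reading comes with each control period).
- eyes.grab_frame(name): name is "scene" or "top" or "wrist"; returns (picture, depth): 384x512x3 uint8, blue, green, red; 384x512 float32, m along the optical axis (not along the pixel's ray), 0 where there is no reading.
- eyes.camera_info(name): a dict with "camera_matrix" (3x3 intrinsics, pixels), "R" (3x3) and "t" (3): a world point X has camera coordinates R X + t. Camera axes: x right, y down, z forward; pixel columns grow to the right and rows downward; lengths in m; the calibration is good to about 2 mm. A picture is of the moment at which its call begins: read the wrist's pose just before it. camera_info takes no time and is no camera call; for the wrist camera it gives the pose at the moment of the call.
- hand_in(): hands the job in; it is judged then, once.
The state is a dict: "clock": time; "joints": joint angles; "qvel": joint speeds; "tau": joint torques, N m; "tcp_pos": TCP position; "orientation": TCP orientation; "contact_force": force on the tool from outside, world axes, zero at the start; "moment": the same for the moment, N m; "grip_width": finger opening in m; "gripper_force": force on a finger pad.
Only numpy, scipy, OpenCV 4.12 (cv2) and the standard library are available. Lean on these libraries where they do the work, as an engineer would, in place of code of your own. Each camera call takes 0.05 s, during which the arm holds its last target. There are 200 camera calls.

## Working session

There is one attempt and no reset: what is moved stays moved. The work goes in short steps, Python scripts to look and compute and a shell command to move; the robot and the scene stay as the last step left them, time stands still between calls to the robot, and variables do not carry over. Pictures are saved under pics/ and viewed, at most 10 in all, crops included, and the job is handed in when it is done.

```bash
ls; mkdir -p pics
python3 - <<'E'
from bench import r, eyes, probe_bus, hand_in
import cv2,numpy as np
o=probe_bus.get_obs();print(o)
for n in("scene","top"):
    p,d=eyes.grab_frame(n);cv2.imwrite(f"pics/{n}0.png",p);np.save(f"pics/{n}0.npy",d)
    c=eyes.camera_info(n);print(n,c)
E
```

```text
bench.py
drive.py
pics
{'clock': 0.0, 'joints': array([-1.33709415,  0.47780584,  0.02235984,  1.55642519, -0.01149795,
        1.10929575, -0.08309533]), 'qvel': array([ 0.00066355, -0.00018424, -0.00026972, -0.00018057,  0.00042093,
       -0.00164447, -0.00067535]), 'tau': array([-6.31594794e-04, -5.96453619e+01,  1.60765328e+00, -2.81199324e+01,
        1.24118550e-02,  9.16584424e-03,  7.85843241e-06]), 'tcp_pos': array([0.2261158 , 0.63552661, 0.30293323]), 'orientation': array([-5.34249074e-01, -3.09566635e+00,  2.82457151e-03]), 'contact_force': array([-0.03920913, -0.10281764, -0.03227894]), 'moment': array([ 0.05328137, -0.03197415,  0.06323852]), 'gripper_force': 0.0, 'grip_width': 0.08554947678315725}
scene {'camera_matrix': array([[408.0870422 ,   0.        , 256.04423898],
       [  0.        , 408.0870422 , 195.76076635],
       [  0.        ,   0.        ,   1.        ]]), 'R': array([[ 0.73028322, -0.68312134, -0.00562653],
       [-0.46370336, -0.48963504, -0.73840147],
       [ 0.50166286,  0.54185124, -0.67433791]]), 't': array([-0.20281103,  0.44324409,  0.47676361])}
top {'camera_matrix': array([[455.32042396,   0.        , 252.84569445],
       [  0.        , 455.32042396, 200.63219712],
       [  0.        ,   0.        ,   1.        ]]), 'R': array([[ 0.02520922, -0.99954621, -0.01648874],
       [-0.99348616, -0.02321602, -0.11156284],
       [ 0.11112941,  0.01919375, -0.99362058]]), 't': array([0.27645368, 0.52522948, 0.88301984])}
```

View pics/top0.png

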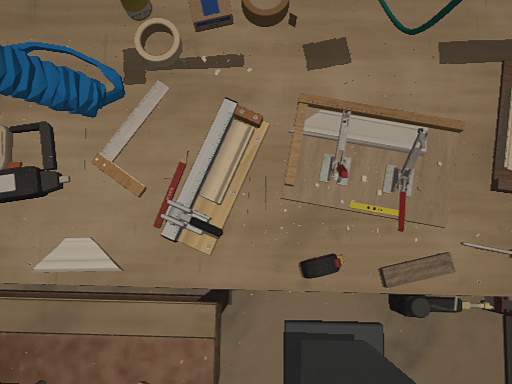

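View pics/scene0.png

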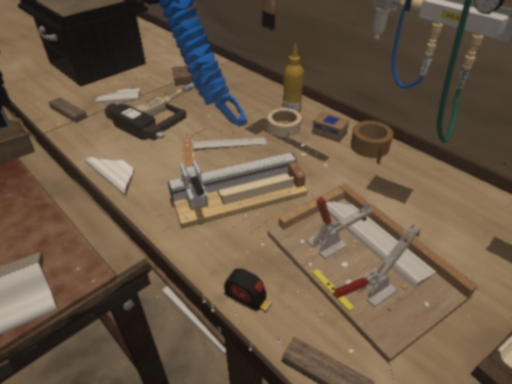

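The top view shows the fence running from the end stop at about (248,113) to the sliding stop at about (193,222). The lever bar is at (207,227), the pencil is red at (170,195) and the tape is at (320,265). Next I enlarge the fence to measure it.

```bash
cat > h.py <<'E'
import numpy as np,cv2
from bench import r, eyes, probe_bus, hand_in
from scipy.spatial.transform import Rotation as Ro
def cast(n,uv,z,c=None):
    c=c or eyes.camera_info(n);K,R,t=c["camera_matrix"],c["R"],c["t"]
    d=R.T@np.linalg.inv(K)@np.array([uv[0],uv[1],1.]);o=-R.T@t
    return o+d*(z-o[2])/d[2]
def cloud(c,d):
    K,R,t=c["camera_matrix"],c["R"],c["t"];v,u=np.mgrid[:d.shape[0],:d.shape[1]]
    p=np.stack([(u-K[0,2])/K[0,0]*d,(v-K[1,2])/K[1,1]*d,d],-1)
    return (p-t)@R
E
python3 - <<'E'
from h import *
p=cv2.imread("pics/top0.png");cv2.imwrite("pics/top0c.png",cv2.resize(p[90:260,150:280],None,fx=4.5/1.3,fy=4.5/1.3,interpolation=cv2.INTER_CUBIC))
d=np.load("pics/top0.npy");X=cloud(eyes.camera_info("top"),d)
for uv in[(207,227),(217,150),(232,175),(245,113),(200,245),(230,200),(190,215)]:print(uv,X[uv[1],uv[0]].round(4))
E
```

```text
(207, 227) [0.4597 0.3714 0.0998]
(217, 150) [0.6199 0.3645 0.0341]
(232, 175) [0.5682 0.3321 0.0394]
(245, 113) [0.6942 0.3092 0.0473]
(200, 245) [0.4272 0.3939 0.0179]
(230, 200) [0.5203 0.3362 0.0161]
(190, 215) [0.4845 0.4105 0.0571]
```

View pics/top0c.png

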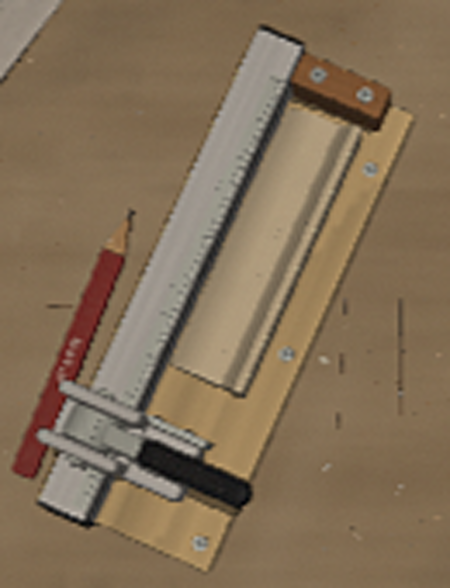

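Run:
```python
from h import *
f=lambda a,z:cast("top",(a[0]/3.4615+150,a[1]/3.4615+90),z)[:2]
A,B=f((208,572),.018),f((412,108),.018);print("base edge",A,B,np.linalg.norm(A-B))
C,D,E,F=[f(q,.058) for q in((262,27),(302,43),(38,500),(92,523))]
print("fence",C,D,E,F,np.linalg.norm(C-D),np.linalg.norm(C-E),np.linalg.norm(D-F))
yv=(A-B)+(E-C)+(F-D);yv/=np.linalg.norm(yv);xv=np.array([yv[1],-yv[0]])
print("angles",[np.degrees(np.arctan2(*(q[::-1]))) for q in(A-B,E-C,F-D)])
O1=(A+B)/2+.055*xv;O2=(C+D+E+F)/4-.036*xv
print("O",O1,O2,"y",yv,"x",xv)
O=(O1+O2)/2
d=np.load("pics/top0.npy");X=cloud(eyes.camera_info("top"),d);P=p=cv2.imread("pics/top0.png")
L=np.stack([(X[...,:2]-O)@xv,(X[...,:2]-O)@yv,X[...,2]],-1)
m=(P.max(-1)<50)&(L[...,2]>.07)&(abs(L[...,0])<.12)&(abs(L[...,1])<.16)
q=L[m];print("bar",m.sum(),q.mean(0),q.min(0),q.max(0))
m=(L[...,2]>.07)&(abs(L[...,0]-.036)<.04)&(abs(L[...,1])<.16)
q=L[m];print("high",m.sum(),np.median(q,0),q.min(0),q.max(0))
m=(abs(L[...,2]-.030)<.03)&(L[...,0]>-.025)&(L[...,0]<.015)&(abs(L[...,1])<.128)&(L[...,2]>.025)
q=L[m];print("sample y",q[:,1].min(),q[:,1].max())
```

```text
base edge [0.40716443 0.37275019] [0.68676938 0.25995994] 0.3014972035269012
fence [0.72139896 0.34824874] [0.71230821 0.32480688] [0.44522347 0.46525167] [0.43313745 0.43432793] 0.02514284235479328 0.29993763854475525 0.2998852673533558
angles [np.float64(158.0312722689195), np.float64(157.03984588526944), np.float64(158.57950147102028)]
O [0.56767368 0.36730827] [0.56446349 0.35980761] y [-0.92642195  0.37648687] x [0.37648687 0.92642195]
bar 269 [-0.02968833  0.10166102  0.09779067] [-0.06167267  0.09371383  0.08834667] [0.00349334 0.10917484 0.10589087]
high 475 [0.02953699 0.10105717 0.09005133] [-0.00394481  0.07944459  0.07021647] [0.05860399 0.12203124 0.09593865]
sample y -0.12098301157696438 0.1200845746808188
```

```bash
cat >> h.py <<'E'
O=np.array([.56607,.36356]);yv=np.array([-.92642,.37649]);xv=np.array([.37649,.92642])
F=np.array([[*xv,0],[*yv,0],[0,0,1]])
def go(lx,ly,z):   # grasp point target in fence axes -> shift/turn from commanded (approx measured) pose
    o=probe_bus.get_obs();R0=Ro.from_rotvec(o["orientation"]);g=np.array([*(O+lx*xv+ly*yv),z+.054])
    best=min(((R0.inv()*Ro.from_matrix(np.column_stack([np.cross(s*F[1],[0,0,-1.]),s*F[1],[0,0,-1.]]))).as_rotvec() for s in(1,-1)),key=np.linalg.norm)
    print("shift",R0.inv().apply(g-o["tcp_pos"]).round(4),"turn",best.round(4));loc()
def loc():
    o=probe_bus.get_obs();p=o["tcp_pos"];q=F@np.array([*(p[:2]-O),p[2]-.054])
    print("grasp in fence",q.round(4),"force in fence",(F@o["contact_force"]).round(1),"w",round(o["grip_width"],4),"t",o["clock"])
E
python3 - <<'E'
from h import *
go(-.041,.1015,.2)
R=Ro.from_rotvec(probe_bus.get_obs()["orientation"]).as_matrix();print(R.round(3))
E
```

```text
shift [-0.3082 -0.1787  0.0494] turn [-1.4000e-03 -1.2000e-03 -1.5266e+00]
grasp in fence [0.124  0.4173 0.249 ] force in fence [-0.2 -0.3  0.5] w 0.0857 t 0.1
[[-0.942  0.335 -0.   ]
 [ 0.335  0.942 -0.002]
 [-0.    -0.002 -1.   ]]
```

The rows are not in the units I measure in: shifts go in shares of 20 cm and turns go in shares of 2 pi rad. I convert before sending: -0.15 m is -0.75, -0.09 m is -0.45, -0.75 rad is -0.1194.

```bash
python3 drive.py '[[-0.15, -0.09, 0, 0, 0, -0.0239], [-0.3, -0.18, 0, 0, 0, -0.0477], [-0.45, -0.27, 0, 0, 0, -0.0716], [-0.6, -0.36, 0, 0, 0, -0.0955], [-0.75, -0.45, 0, 0, 0, -0.1194]]' 0.085 30; python3 -c "
from h import *
go(-.041,.1015,.2)"
```

```text
clock: 0.6
tcp_pos: [0.3381, 0.4995, 0.3035]
orientation: [0.646, -3.074, 0.001]
contact_force: [0.9, 0.2, 0.1]
grip_width: 0.085
gripper_force: 0.0
shift [-0.0539 -0.1719  0.0495] turn [-3.000e-04 -8.000e-04 -7.704e-01]
grasp in fence [0.0401 0.2624 0.2495] force in fence [ 0.5 -0.8  0.1] w 0.085 t 0.6
```

Scaled: -0.172 m is -0.86, -0.14 m is -0.7, -0.75 rad is -0.1194.

```bash
python3 drive.py '[[-0.05, -0.17, 0.05, 0, 0, -0.0239], [-0.1, -0.35, 0.1, 0, 0, -0.0477], [-0.15, -0.5, 0.15, 0, 0, -0.0716], [-0.21, -0.7, 0.2, 0, 0, -0.0955], [-0.27, -0.86, 0.245, 0, 0, -0.1194]]'; python3 -c "
from h import *
go(-.041,.1015,.094)
p,d=eyes.grab_frame('wrist');cv2.imwrite('pics/w1.png',p)"
```

```text
clock: 1.1
tcp_pos: [0.4562, 0.3622, 0.2541]
orientation: [1.726, -2.624, 0.001]
contact_force: [0.1, -0.1, 0.1]
grip_width: 0.0848
gripper_force: 0.0
shift [-0.0018  0.0003  0.1061] turn [-0.0001 -0.0013 -0.0213]
grasp in fence [-0.0426  0.1012  0.2001] force in fence [-0.  -0.1  0.1] w 0.0848 t 1.1
```

View pics/w1.png

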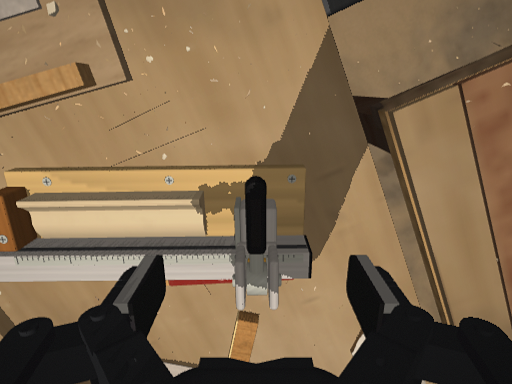

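The wrist view shows the lever bar at columns 246–266, centred between the fingers and square to them. The sample's end is at column 204, short of the stop. I go down and grip.

Scaled: 0.106 m is 0.53, 0.09 m is 0.45, -0.02 rad is -0.0032.

```bash
python3 drive.py '[[0, 0, 0.15, 0, 0, -0.0016], [-0.005, 0, 0.3, 0, 0, -0.0032], [-0.01, 0, 0.45, 0, 0, -0.0032], [-0.01, 0, 0.53, 0, 0, -0.0032], [-0.01, 0, 0.53, 0, 0, -0.0032]]' 0.085; python3 drive.py '[[0, 0, 0, 0, 0, 0], [0, 0, 0, 0, 0, 0], [0, 0, 0, 0, 0, 0], [0, 0, 0, 0, 0, 0], [0, 0, 0, 0, 0, 0]]' 0 40; python3 -c "
from h import *
loc()"
```

```text
clock: 1.65
tcp_pos: [0.4545, 0.3652, 0.1461]
orientation: [1.742, -2.608, 0.001]
contact_force: [-0.6, 0.4, 0.3]
grip_width: 0.085
gripper_force: 0.0
clock: 2.15
tcp_pos: [0.4572, 0.3661, 0.1498]
orientation: [-1.744, 2.611, -0.001]
contact_force: [-1.2, 0.5, 2.5]
grip_width: 0.0151
gripper_force: 43.5
grasp in fence [-0.0387  0.1018  0.0958] force in fence [0.  1.3 2.5] w 0.0151 t 2.15
```

Scaled: -0.035 m is -0.175, -0.012 m is -0.06.

```bash
python3 drive.py '[[-0.01, 0, -0.04, 0, 0, 0], [-0.025, 0, -0.075, 0, 0, 0], [-0.04, 0, -0.11, 0, 0, 0], [-0.06, 0, -0.145, 0, 0, 0], [-0.0825, 0, -0.175, 0, 0, 0]]'; python3 -c "
from h import *
loc()"
```

```text
clock: 2.65
tcp_pos: [0.4628, 0.3801, 0.1835]
orientation: [1.743, -2.611, 0.003]
contact_force: [5.8, -1.7, -10.5]
grip_width: 0.0155
gripper_force: 40.5
grasp in fence [-0.0235  0.1019  0.1295] force in fence [  0.6  -6.  -10.5] w 0.0155 t 2.65
```

Scaled: -0.0455 m is -0.2275, -0.014 m is -0.07.

```bash
python3 drive.py '[[-0.025, 0, -0.03, 0, 0, 0], [-0.07, 0, -0.065, 0, 0, 0], [-0.12, 0, -0.095, 0, 0, 0], [-0.1725, 0, -0.115, 0, 0, 0], [-0.2275, 0, -0.13, 0, 0, 0]]';python3 drive.py '[[0, 0, 0, 0, 0, 0]]'; python3 -c "
from h import *
loc()"
```

```text
clock: 3.15
tcp_pos: [0.479, 0.4202, 0.2094]
orientation: [1.739, -2.607, 0.007]
contact_force: [-1.4, -9.3, -0.9]
grip_width: 0.0152
gripper_force: 39.2
clock: 3.25
tcp_pos: [0.4792, 0.4223, 0.2099]
orientation: [1.742, -2.609, 0.003]
contact_force: [-0.0, -4.5, 1.0]
grip_width: 0.0151
gripper_force: 39.9
grasp in fence [0.0217 0.1026 0.1559] force in fence [-4.2 -1.6  1. ] w 0.0151 t 3.25
```

Scaled: -0.034 m is -0.17, -0.027 m is -0.135.

```bash
python3 drive.py '[[0, -0.03, 0, 0, 0, 0], [0, -0.065, 0, 0, 0, 0], [0, -0.1, 0, 0, 0, 0], [0, -0.135, 0, 0, 0, 0], [0, -0.17, 0, 0, 0, 0]]';python3 -c "
from h import *
loc()";python3 drive.py '[[0, -0.01, 0, 0, 0, 0], [0, -0.02, 0, 0, 0, 0], [0, -0.02, 0, 0, 0, 0]]'; python3 -c "
from h import *
loc()"
```

```text
clock: 3.75
tcp_pos: [0.51, 0.4095, 0.2099]
orientation: [1.743, -2.608, 0.001]
contact_force: [-2.9, -4.2, 1.1]
grip_width: 0.0149
gripper_force: 39.8
grasp in fence [0.0215 0.0692 0.1559] force in fence [-5.   1.1  1.1] w 0.0149 t 3.75
clock: 4.05
tcp_pos: [0.514, 0.4079, 0.2098]
orientation: [1.743, -2.609, 0.002]
contact_force: [-2.6, -4.9, 1.8]
grip_width: 0.0151
gripper_force: 39.9
grasp in fence [0.0214 0.0649 0.1558] force in fence [-5.5  0.5  1.8] w 0.0151 t 4.05
```

Scaled: -0.003 m is -0.015, -0.002 m is -0.01.

```bash
python3 drive.py '[[0, -0.01, 0, 0, 0, 0], [0, -0.015, 0, 0, 0, 0], [0, -0.015, 0, 0, 0, 0]]';python3 -c "
from h import *
loc()";python3 drive.py '[[0, -0.005, 0, 0, 0, 0], [0, -0.01, 0, 0, 0, 0], [0, -0.01, 0, 0, 0, 0]]'; python3 -c "
from h import *
loc()
p,d=eyes.grab_frame('scene');cv2.imwrite('pics/s2.png',cv2.resize(p[120:250,150:330],None,fx=4,fy=4,interpolation=cv2.INTER_CUBIC))
p,d=eyes.grab_frame('wrist');cv2.imwrite('pics/w2.png',p)"
```

```text
clock: 4.35
tcp_pos: [0.5165, 0.4068, 0.2099]
orientation: [1.743, -2.609, 0.001]
contact_force: [-3.8, -5.7, 2.5]
grip_width: 0.0152
gripper_force: 39.9
grasp in fence [0.0214 0.0623 0.1559] force in fence [-6.8  1.4  2.5] w 0.0152 t 4.35
clock: 4.65
tcp_pos: [0.5183, 0.4061, 0.2099]
orientation: [1.743, -2.609, 0.001]
contact_force: [-3.6, -5.0, 3.0]
grip_width: 0.0153
gripper_force: 39.9
grasp in fence [0.0214 0.0603 0.1559] force in fence [-6.   1.4  3. ] w 0.0153 t 4.65
```

View pics/w2.png

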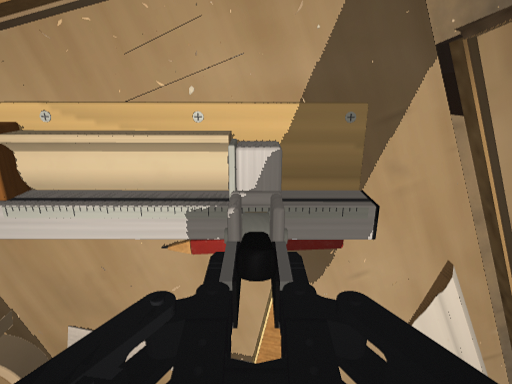

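The stop's face is at the sample's end (column 231), and the sample lies flat on the fence. The gap at the end stop isn't resolved yet, so I creep on until the force along the fence rises.

Scaled: -0.001 m is -0.005, -0.0005 m is -0.0025.

```bash
for i in 1 2; do python3 drive.py '[[0, -0.0025, 0, 0, 0, 0], [0, -0.005, 0, 0, 0, 0], [0, -0.005, 0, 0, 0, 0]]' >/dev/null;python3 -c "
from h import *
loc()"; done
```

```text
grasp in fence [0.0215 0.0598 0.1559] force in fence [-6.4  2.3  2.8] w 0.0149 t 5.05
grasp in fence [0.0215 0.0596 0.1558] force in fence [-7.   4.7  5.5] w 0.0153 t 5.35
```

Scaled: -0.001 m is -0.005, -0.0005 m is -0.0025.

```bash
for i in 1 2; do python3 drive.py '[[0, -0.0025, 0, 0, 0, 0], [0, -0.005, 0, 0, 0, 0], [0, -0.005, 0, 0, 0, 0]]' >/dev/null;python3 -c "
from h import *
loc()"; done
```

```text
grasp in fence [0.0215 0.0594 0.1558] force in fence [-7.4  6.1  5.2] w 0.015 t 5.65
grasp in fence [0.0216 0.0592 0.1559] force in fence [-8.2  8.5  6.5] w 0.015 t 5.95
```

Scaled: 0.0265 m is 0.1325, 0.022 m is 0.11.

```bash
python3 drive.py '[[0.03, 0, 0.005, 0, 0, 0], [0.055, 0, 0.015, 0, 0, 0], [0.0825, 0, 0.025, 0, 0, 0], [0.11, 0, 0.035, 0, 0, 0], [0.1325, 0, 0.05, 0, 0, 0]]' ;python3 -c "
from h import *
loc()"
```

```text
clock: 6.45
tcp_pos: [0.5113, 0.3871, 0.2028]
orientation: [-1.747, 2.603, 0.012]
contact_force: [-7.9, 7.0, 10.2]
grip_width: 0.0151
gripper_force: 40.7
grasp in fence [0.0012 0.0596 0.1488] force in fence [ 3.5  9.9 10.2] w 0.0151 t 6.45
```

Scaled: 0.0235 m is 0.1175, 0.0055 m is 0.0275.

```bash
python3 drive.py '[[0.04, 0, 0.0275, 0, 0, 0], [0.0625, 0, 0.045, 0, 0, 0], [0.0825, 0, 0.065, 0, 0, 0], [0.1, 0, 0.0875, 0, 0, 0], [0.1175, 0, 0.11, 0, 0, 0]]' ;python3 -c "
from h import *
loc()"
```

```text
clock: 6.95
tcp_pos: [0.5018, 0.364, 0.1802]
orientation: [-1.748, 2.607, 0.009]
contact_force: [-8.7, 4.4, 9.1]
grip_width: 0.0152
gripper_force: 41.4
grasp in fence [-0.0238  0.0598  0.1262] force in fence [0.8 9.7 9.1] w 0.0152 t 6.95
```

Scaled: 0.026 m is 0.13, 0.01 m is 0.05.

```bash
python3 drive.py '[[0.015, 0, 0.025, 0, 0, 0], [0.03, 0, 0.05, 0, 0, 0], [0.0425, 0, 0.08, 0, 0, 0], [0.05, 0, 0.1025, 0, 0, 0], [0.0575, 0, 0.13, 0, 0, 0]]' ;python3 -c "
from h import *
loc()"
python3 drive.py '[[0.0025, 0, 0.015, 0, 0, 0], [0.0025, 0, 0.03, 0, 0, 0], [0.0025, 0, 0.045, 0, 0, 0], [0.0025, 0, 0.045, 0, 0, 0]]';python3 -c "
from h import *
loc()"
```

```text
clock: 7.45
tcp_pos: [0.497, 0.3526, 0.1534]
orientation: [-1.749, 2.609, 0.008]
contact_force: [-9.6, 3.2, 7.8]
grip_width: 0.0152
gripper_force: 42.4
grasp in fence [-0.0361  0.0599  0.0994] force in fence [-0.6 10.1  7.8] w 0.0152 t 7.45
clock: 7.85
tcp_pos: [0.4969, 0.352, 0.1483]
orientation: [-1.749, 2.609, 0.007]
contact_force: [-19.1, -6.3, 40.2]
grip_width: 0.0151
gripper_force: 47.9
grasp in fence [-0.0367  0.0597  0.0943] force in fence [-13.   15.4  40.2] w 0.0151 t 7.85
```

Scaled: -0.003 m is -0.015.

```bash
python3 drive.py '[[0, 0, -0.015, 0, 0, 0], [0, 0, -0.015, 0, 0, 0], [0, 0, -0.015, 0, 0, 0]]';python3 drive.py '[[0, 0, 0, 0, 0, 0], [0, 0, 0, 0, 0, 0], [0, 0, 0, 0, 0, 0], [0, 0, 0, 0, 0, 0]]' 0.06;python3 drive.py '[[0, 0, -0.1, 0, 0, 0], [0, 0, -0.225, 0, 0, 0], [0, 0, -0.3, 0, 0, 0], [0, 0, -0.3, 0, 0, 0]]'; python3 -c "
from h import *
loc()
c=eyes.camera_info('wrist');p,d=eyes.grab_frame('wrist');cv2.imwrite('pics/w3.png',p)
X=cloud(c,d);L=np.stack([(X[...,:2]-O)@xv,(X[...,:2]-O)@yv,X[...,2]],-1)
m=(p.max(-1)<60)&(L[...,2]>.07)&(L[...,2]<.115)&(L[...,0]>-.07)&(L[...,0]<.0)&(abs(L[...,1]-.06)<.012)
q=L[m];print(m.sum(),np.polyfit(q[:,0],q[:,2],1),q.mean(0))
"
```

```text
clock: 8.15
tcp_pos: [0.4968, 0.3521, 0.1489]
orientation: [-1.749, 2.609, 0.007]
contact_force: [-13.9, -0.4, 21.5]
grip_width: 0.0151
gripper_force: 45.4
clock: 8.55
tcp_pos: [0.4998, 0.3482, 0.1458]
orientation: [-1.745, 2.612, -0.0]
contact_force: [-0.7, -0.0, 0.1]
grip_width: 0.0595
gripper_force: 0.0
clock: 8.95
tcp_pos: [0.5006, 0.349, 0.2081]
orientation: [-1.742, 2.609, 0.001]
contact_force: [0.1, -0.9, -0.7]
grip_width: 0.0601
gripper_force: 0.0
grasp in fence [-0.0381  0.0552  0.1541] force in fence [-0.8 -0.4 -0.7] w 0.0601 t 8.95
2162 [-0.12880411  0.09322881] [-0.03423471  0.06021663  0.09763838]
```

View pics/w3.png

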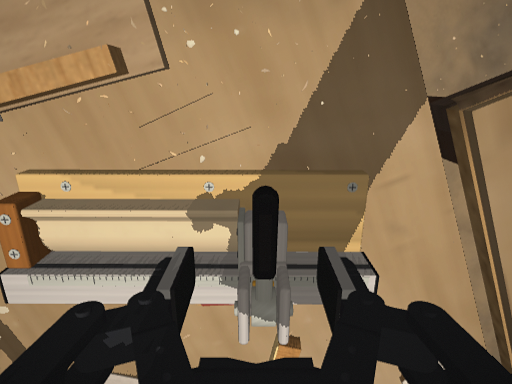

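The stop now sits against the sample, with the lever down at columns 253–278. For certainty I close the fingers and press the lever once more from above.

Scaled: 0.02 m is 0.1, 0.015 m is 0.075.

```bash
python3 drive.py '[[0.005, 0.025, 0, 0, 0, 0], [0.01, 0.025, 0, 0, 0, 0], [0.01, 0.025, 0.05, 0, 0, 0], [0.01, 0.025, 0.075, 0, 0, 0], [0.01, 0.025, 0.1, 0, 0, 0]]' 0 >/dev/null; python3 drive.py '[[0, 0, 0.02, 0, 0, 0], [0, 0, 0.04, 0, 0, 0], [0, 0, 0.06, 0, 0, 0], [0, 0, 0.07, 0, 0, 0], [0, 0, 0.07, 0, 0, 0]]'; python3 -c "
from h import *
loc()"
```

```text
clock: 10.0
tcp_pos: [0.4943, 0.3484, 0.1732]
orientation: [-1.745, 2.612, -0.0]
contact_force: [-3.2, -3.4, 10.5]
grip_width: -0.0001
gripper_force: 5.0
grasp in fence [-0.0411  0.0608  0.1192] force in fence [-4.4  1.7 10.5] w -0.0001 t 10.0
```

Scaled: 0.004 m is 0.02, 0.002 m is 0.01.

```bash
python3 drive.py '[[0, 0, 0.01, 0, 0, 0], [0, 0, 0.02, 0, 0, 0], [0, 0, 0.02, 0, 0, 0]]'; python3 -c "
from h import *
loc()"
```

```text
clock: 10.3
tcp_pos: [0.4944, 0.3482, 0.172]
orientation: [-1.744, 2.612, -0.002]
contact_force: [-9.7, -8.9, 33.3]
grip_width: -0.0003
gripper_force: 15.5
grasp in fence [-0.0412  0.0606  0.118 ] force in fence [-11.9   5.6  33.3] w -0.0003 t 10.3
```

Scaled: -0.15 m is -0.75, -0.14 m is -0.7.

```bash
python3 drive.py '[[0, 0, -0.1, 0, 0, 0], [0, 0, -0.3, 0, 0, 0], [0, 0, -0.5, 0, 0, 0], [0, 0, -0.7, 0, 0, 0], [0, 0, -0.75, 0, 0, 0]]' >/dev/null; python3 drive.py '[[0, 0.25, 0, 0, 0, 0], [0, 0.5, 0, 0, 0, 0], [0, 0.7, 0, 0, 0, 0], [0.2, 0.7, 0, 0, 0, 0], [0.2, 0.7, 0, 0, 0, 0]]'; python3 -c "
from h import *
loc()
p,d=eyes.grab_frame('top');cv2.imwrite('pics/t4.png',cv2.resize(p[85:285,150:350],None,fx=3,fy=3,interpolation=cv2.INTER_CUBIC))
p,d=eyes.grab_frame('scene');cv2.imwrite('pics/s4.png',cv2.resize(p[130:235,155:325],None,fx=4.5,fy=4.5,interpolation=cv2.INTER_CUBIC))"
```

```text
clock: 11.3
tcp_pos: [0.3469, 0.3618, 0.3168]
orientation: [1.745, -2.608, 0.004]
contact_force: [0.8, -1.0, 0.6]
grip_width: -0.0
gripper_force: 0.0
grasp in fence [-0.0842  0.2024  0.2628] force in fence [-0.6 -1.1  0.6] w -0.0 t 11.3
```

View pics/t4.png

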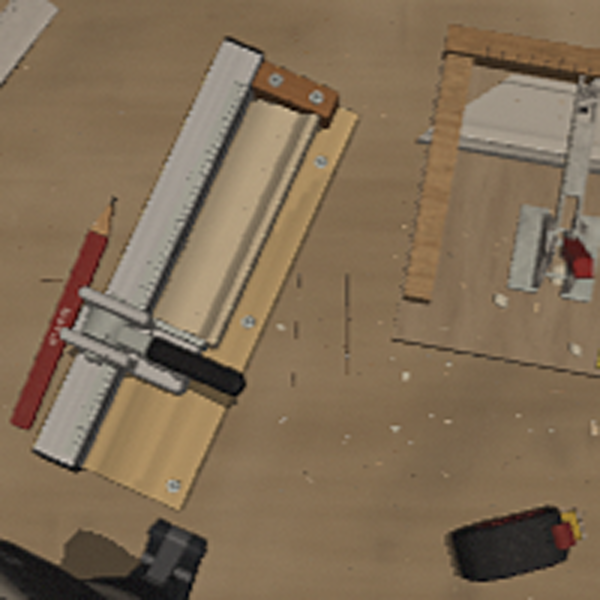

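View pics/s4.png

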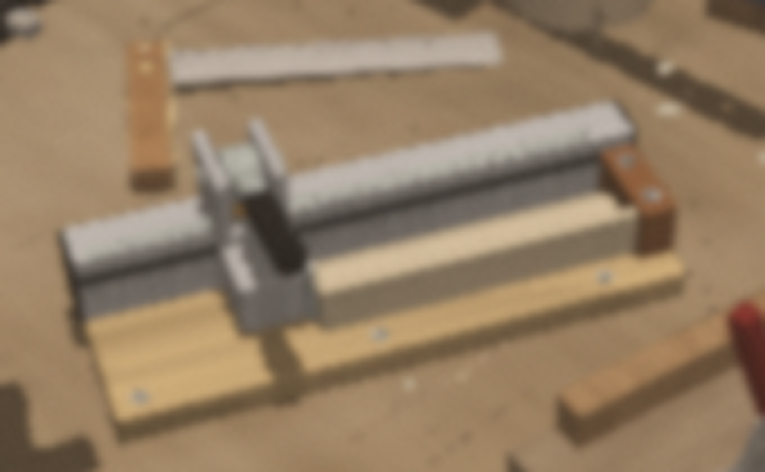

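The sample is caught between the stop (about (320,290) in the scene crop) and the end stop (about (638,220)), lying flat along the fence. The lever is down, and the pencil and tape are where they were.

```bash
python3 -c "
from bench import r, eyes, probe_bus, hand_in
print(hand_in())"
```

```text
the job is handed in; nothing more can be done
None
```

I set the length stop to the sample, locked it with the lever pressed fully down, left the pencil and tape measure where they were, and handed the job in at about 11.5 s.

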